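# Press a filter cap home with the bench quick clamp

## Task

Use the bench quick clamp to press the loose cap of the filter cartridge lying in it fully home: squeeze its sprung trigger, stroke by stroke, until you feel the cap bottom out, without crushing the cartridge (no more than 40 N on the cap). Then let the trigger go and press the release tab down so that the jaw springs all the way back, and leave the cartridge lying in the clamp. Work the jaw only through the trigger and the tab, do not touch the jaw plate or the cartridge, and leave the other things on the bench where they are.

Things in the scene. Friction and masses are not known exactly. Their poses are not given: they have to be found in the camera images.
- clamp: The quick clamp, fixed to the bench: grey base plate 312 mm long (its x) x 90 mm wide (y) x 12 mm. Origin: underside of the base, on the bar's centre line; +x: the way the jaw advances; z up. Along x: black trigger (x about -0.15 m), black fixed grip (x -0.097 to -0.084, 24 mm wide, top at z 0.098), release tab at the -y side, moving jaw, cartridge bed, fixed jaw (top at z 0.070).
- backing_screw (a point): Point on the bar's axis, 45 mm above the bench, in the front face of the fixed jaw (not on the screw). A stiff backing screw stands out of it towards the cartridge by 11 to 21 mm; its setting differs each time and is not measured.
- trigger (a joint): Angle of the sprung trigger, rad: 0 at rest (leaning 0.21 away from the grip), 0.42 at its end stop. Pivot: x -0.130, z 0.028 m of the clamp, parallel to y. Its spring alone takes 2.0 N at rest, 3.4 N at the end. After about 0.1 rad of idle travel a pawl takes the jaw along: 1 mm of jaw for 2.5 mm at the trigger's end, with 2.5 times the force; about 10 mm a full squeeze, of which one 6 mm tooth is kept.
- trigger_pad (a point): Centre of the rounded black bead at the trigger's upper end, pushed along the clamp's +x: a bar of 16 mm diameter, 34 mm long along the clamp's y, 100 mm above the pivot (126 mm above the bench at rest). It travels 41 mm along the clamp's x and springs back. Free for 60 mm on its -x side. Push: 6 to 8 N while the jaw runs free, 10 to 11 N while the cap goes in, 15 N once it is home; about 20 N there overloads it.
- jaw (a joint): Travel of the moving jaw, m: 0 fully back (open), up to 0.045 towards the fixed jaw. A return spring (3 to 5 N) pulls it back. While the trigger goes back a holding pawl keeps the jaw at the last 6 mm tooth passed; it is freed by pressing the release tab with the trigger at rest.
- jaw_face (a point): Face plate of the moving jaw, 36 x 34 mm, with a round rubber pad. The point is the centre of the pad's face, 45 mm above the bench. Not to be touched by the robot.
- release_tab (a joint): Angle of the release tab, rad: 0 at rest, 0.3 pressed right down (about 13 mm of travel, about 2 to 4 N). It twitches up to about 0.1 as teeth pass under the holding pawl; pressed to 0.1 or more, it frees the jaw, which takes up to half a second to spring back.
- tab_pad (a point): Centre of the upper face of the release tab, a flat black paddle 24 mm (clamp's x) x 28 mm (clamp's y) x 6 mm, standing out at the -y side of the clamp, 71 mm above the bench, 60 mm from the bar's centre line; it is pressed straight down.
- cartridge: The filter cartridge, a loose white box with grey bands, 50 mm (its x) x 40 x 34 mm, 0.15 to 0.32 kg, in the bed of the clamp (bed top 28 mm above the bench, side walls to 44 mm), its x along the clamp's x. Origin: centre of its underside. It slides on the bed until its +x end meets the backing screw.
- cartridge_center (a point): Centre of the cartridge's housing, 17 mm above its underside.
- cap (a joint): How far the grey cap (flange 32 mm in diameter, 4 mm thick) at the cartridge's -x end is pressed in, m: 0 as far out as it goes, 0.009 fully home with its flange on the housing. It is a press fit: it takes about 8 N to move, stays where it is left, and stops hard when home.
- beaker: Glass beaker 54 mm wide, 68 mm high; bystander, to be left alone. Origin: centre of its underside.
- bottle_dark: Small bottle with a dark cap, 50 mm wide, 106 mm high; bystander, to be left alone. Origin: centre of its underside.
- timer: Bench timer 64 x 64 x 24 mm; bystander, to be left alone. Origin: centre of its underside.
- forceps: Fine forceps lying flat, 122 mm long; bystander, to be left alone. Origin: centre of its underside.
- slide_box: Slide box 89 x 98 x 36 mm; bystander, to be left alone. Origin: centre of its underside.
- tape_roll: Roll of tape lying flat, 82 mm wide, 19 mm high; bystander, to be left alone. Origin: centre of its underside.
Mind the look-alikes: they are no part of the job. What is meant by the cartridge is not pink, and is the larger of those in its own colour.

How it is judged:
By the outcome, as a careful person would: the job done as asked, in the order asked, and still so for the second after the job is handed in, with the robot touching nothing.
It also fails if it takes over 58 s, if anything falls off the work surface, if the arm or the gripper's body presses on something with over 40 N, if the wrist force passes 120 N, or if a joint passes its speed limit or range.

## Robot

A 6-joint arm with a two-finger parallel gripper is mounted at the origin on a cart in front of the work surface, level with it; the furniture and walls round the work are solid. World frame = base frame: x ahead of the robot, y to its left, z up, the work surface at z = 0. Lengths are in m, angles in rad, forces in N, time in s.
With the tool pointing down it reaches from about 0.275 to 0.875 m from the base axis. Payload 12.5 kg.
Tool frame: the origin (TCP) lies at the very end of the fingers, on their centre line; the grasp point (between the pads) lies 19 mm behind it (ctrl.hold_point_z is the distance from the TCP to the grasp point, in m); z points along the fingers, y is the line along which they close (so a half turn about z gives the same grasp; the last joint's range is limited). The gripper opens to 85 mm and grips with 20 to 120 N. Pads are 22 mm wide; open, the fingers measure 114 mm over their backs; the gripper's body (76 mm by 85 mm) begins 54 mm behind the grasp point. The pads swing forward as they close: fully open they stand 13 mm farther back than shut.
Start: joints at [1.175, 0.351, 1.652, -0, 1.139, -0.085], TCP at [0.168, 0.524, 0.231] pointing down, gripper open.
Joint ranges: [-2.75, 2.75], [-0.79, 2.1], [0.01, 2.65], [-1.57, 4.71], [0.07, 3.14], [-2.87, 2.87]. Speed limits (rad/s): [2.22, 2.22, 2.79, 3.14, 3.14, 3.14].

## Interface

Orientations are given as a unit quaternion [x, y, z, w].
In Python, from cell import ctrl gives the robot as it stands. The module is installed in compiled form; this text tells all that it offers.
- The arm moves only by the tool play_rows, never from a script. Its argument "series" is a list of rows, each a list of 5 numbers: the shift along the tool's x, y, z in mm, then the turn about the tool's z in rad, then the closure, from 0 (fully open) to 1 (shut). In form: [[tx, ty, tz, yaw, grip], ...]. A call has 1 to 10 rows; each row shifts and turns the commanded pose from where the row before left it, along the tool's axes as they then stand; what a row does not reach is not made up. A row lasts 1/10 s, in which the tool goes at most 50 mm and 8.59 degrees, less where a joint would pass 70% of its speed; a pose out of reach is approached as far as the arm can. A call is refused whole if a number of a shift passes 50 or a number of a turn 0.15, either way. A call with a gripper value outside its range is refused whole. The fingers move at their own pace and stop on an object; "force" is the grip in N (left out, the last holds). Time passes only in rows, so rows that do not move let the fingers close. It gives the time, the measured TCP pose, the force, the opening and the grip force at its end, in the units of the state.
- ctrl.state(): the state, without advancing time (a new reading comes with each control period).
- ctrl.get_image(name): name is "side" or "top"; returns the picture (420x560x3 uint8, red, green, blue); there is no depth.
- ctrl.camera_info(name): a dict with "mtx" (3x3 intrinsics, pixels), "position" and "rotation" of the camera in the world. Camera axes: x right, y up, looking along -z (the intrinsics and any distortion apply to the point x, -y, -z); pixel columns grow to the right and rows downward; lengths in m; the calibration is good to about 2 mm. A picture is of the moment at which its call begins. camera_info takes no time and is no camera call.
- ctrl.job_done(): hands the job in; it is judged then, once.
The state is a dict: "t": time; "joints": joint angles; "qvel": joint speeds; "joint_efforts": joint torques, N m; "ee_pos": TCP position; "tcp_rot": TCP orientation; "ft_force": force on the tool from outside, world axes, zero at the start; "torque": the same for the moment, N m; "grip_width": finger opening in m; "grasp_force": force on a finger pad.
Only numpy, scipy, OpenCV 4.12 (cv2) and the standard library are available. Lean on these libraries where they do the work, as an engineer would, in place of code of your own. Each camera call takes 0.05 s, during which the arm holds its last target. There are 200 camera calls.

## Working session

There is one attempt and no reset: what is moved stays moved. The work goes in short steps, Python scripts to look and compute and a tool call to move; the robot and the scene stay as the last step left them, time stands still between calls to the robot, and variables do not carry over. Pictures are saved under pics/ and viewed, at most 10 in all, crops included, and the job is handed in when it is done.

Besides the shell and the picture viewer there is one more tool, called as name([rows], argument=value, ...), one row to a line, values as JSON. play_rows: Moves the arm, as the interface text tells. Its arguments: {"type":"object","properties":{"series":{"type":"array"},"force":{"type":"number"}},"required":["series"]}

```bash
mkdir -p pics; python3 - <<'E'
from cell import ctrl
import cv2
for n in("top","side"):
    cv2.imwrite(f"pics/{n}0.png",ctrl.get_image(n)[:,:,::-1]); c=ctrl.camera_info(n); print(n,c)
print(ctrl.state())
E
```

```text
top {'mtx': array([[517.18336124,   0.        , 266.60291567],
       [  0.        , 517.18336124, 211.99959321],
       [  0.        ,   0.        ,   1.        ]]), 'position': array([ 0.20567367, -0.42502845,  1.12305274]), 'rotation': array([ 0.08757306, -0.08532769, -0.68676639,  0.71652081])}
side {'mtx': array([[461.50454365,   0.        , 278.26500476],
       [  0.        , 461.50454365, 206.976409  ],
       [  0.        ,   0.        ,   1.        ]]), 'position': array([0.41041407, 0.49021599, 0.53744603]), 'rotation': array([-0.01216172,  0.53282116,  0.84583955, -0.02256435])}
{'t': 0.1, 'joints': array([ 1.17538353e+00,  3.51189658e-01,  1.65235441e+00,  1.36827499e-05,
        1.13906014e+00, -8.46203839e-02]), 'qvel': array([-0.00068012, -0.00348549,  0.00088757,  0.00011637, -0.00213111,
       -0.00044357]), 'joint_efforts': array([ 4.17562896e-04, -5.06826746e+01, -2.91878808e+01, -5.55577958e-05,
        2.51432692e-03,  4.07724713e-06]), 'ee_pos': array([0.16807029, 0.52339189, 0.23081041]), 'tcp_rot': array([ 1.54774354e-01,  9.87949717e-01, -4.89798080e-04, -1.26265882e-04]), 'ft_force': array([ 0.80938436, -0.22139878,  0.2713734 ]), 'torque': array([-0.00596354,  0.02084941, -0.0020327 ]), 'grasp_force': 0.0, 'grip_width': 0.08512537308000026}
```

View pics/top0.png

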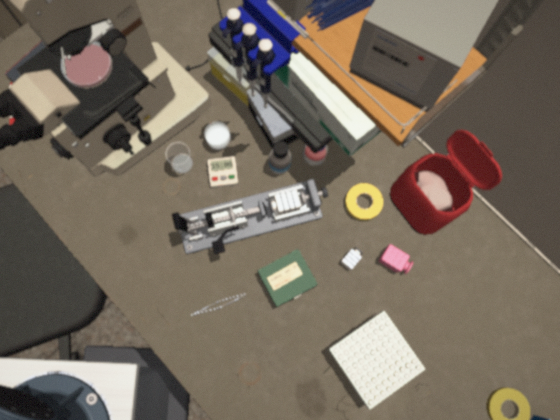

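View pics/side0.png

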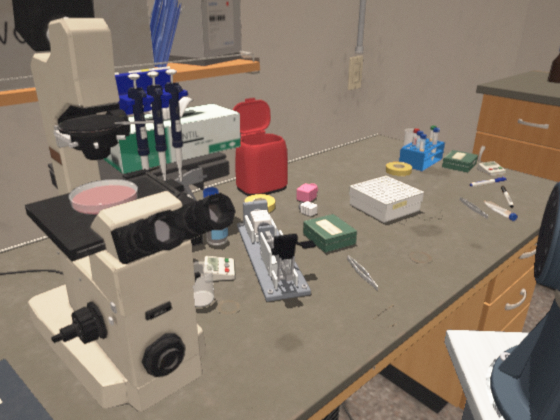

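The top view shows the clamp at about (180-322, 185-250), with the trigger at its left end (180,220), the tab near (218,243) and the cartridge near (290,200). The side view shows the clamp at about (245-305, 200-298).

```bash
python3 - <<'E'
import cv2,numpy as np
a=cv2.imread("pics/top0.png")[165:265,165:335];b=cv2.imread("pics/side0.png")[190:305,225:345]
a=cv2.resize(a,None,fx=4.6,fy=4.6,interpolation=cv2.INTER_CUBIC);b=cv2.resize(b,None,fx=5,fy=5,interpolation=cv2.INTER_CUBIC)
cv2.imwrite("pics/ca.png",a);cv2.imwrite("pics/cb.png",b)
E
```

```text
(no output)
```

View pics/ca.png

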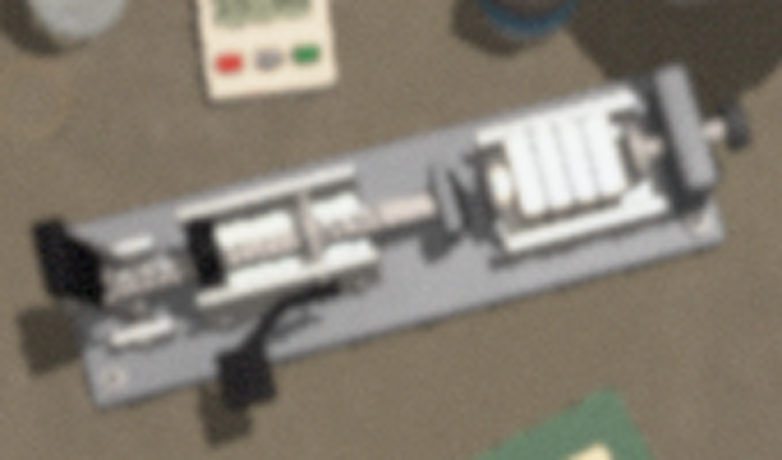

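View pics/cb.png

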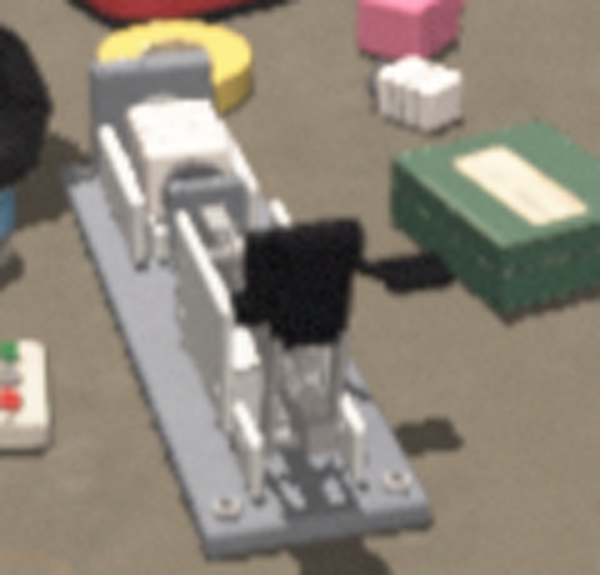

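```bash
cat >h.py <<'E'
from cell import ctrl
import numpy as np, cv2
from scipy.spatial.transform import Rotation as R
C={n:ctrl.camera_info(n) for n in("top","side")}
def proj(n,p):
    c=C[n]; q=R.from_quat(c["rotation"]).inv().apply(np.atleast_2d(p)-c["position"])*[1,-1,-1]
    u=q@np.array(c["mtx"]).T; return u[:,:2]/u[:,2:]
def W(c,p):
    p=np.atleast_2d(p); return np.c_[c[0]+np.cos(c[2])*p[:,0]-np.sin(c[2])*p[:,1],c[1]+np.sin(c[2])*p[:,0]+np.cos(c[2])*p[:,1],p[:,2]]
E
python3 - <<'E'
from h import *
from scipy.optimize import least_squares
T=lambda x,y:(165+x/4.6,165+y/4.6); S=lambda x,y:(225+x/5,190+y/5)
def pts(p):
    a=p[3];b=a+.312
    return [("top",(a,-.045,.012),T(98,402)),("top",(b,-.045,.012),T(722,238)),
     ("side",(a,.045,.012),S(203,532)),("side",(a,-.045,.012),S(432,498)),("side",(b,.045,.012),S(64,175)),
     ("top",(p[4],-.06,.071),T(247,377)),("side",(p[4],-.06,.071),S(418,270)),
     ("top",(-.1508,0,.126),T(68,258)),("side",(-.1508,0,.126),S(305,247))]
def res(p):
    return np.concatenate([(proj(n,W(p,q))[0]-uv) for n,q,uv in pts(p)])
best=min((least_squares(res,[.2,.2,y,-.156,-.06],loss="soft_l1") for y in np.arange(-3,3.2,.7)),key=lambda r:r.cost)
print(best.x.round(4),best.cost);print(res(best.x).reshape(-1,2).round(1))
c=best.x
for k,q in dict(bead=(-.1508,0,.126),tab=(c[4],-.06,.071),end=(.156,0,.012)).items(): print(k,W(c,q).round(4))
for n in("top","side"):
    im=cv2.imread(f"pics/{n}0.png")
    for q in [(-.1508,y,z) for y in(-.017,.017) for z in(.118,.126,.134)]+[(x,y,.098) for x in(-.097,-.084) for y in(-.012,.012)]:
        print(n,q,((proj(n,W(c,q))[0]-([165,165] if n=="top" else [225,190]))*(4.6 if n=="top" else 5)).round())
print(R.from_quat(ctrl.state()["tcp_rot"]).as_matrix().round(3))
E
```

```text
[ 0.4758 -0.3885  5.0186 -0.167  -0.0922] 8.373940167590918
[[-1.2  1.4]
 [ 1.   0.6]
 [ 0.1  0.2]
 [-0.1 -0.1]
 [-1.1 -2.9]
 [-0.9 -0.3]
 [-0.9 -1.1]
 [-0.5 -0.6]
 [ 1.2 -2.9]]
bead [[ 0.4304 -0.2447  0.126 ]]
tab [[ 0.3908 -0.3186  0.071 ]]
end [[ 0.5229 -0.5372  0.012 ]]
top (-0.1508, -0.017, 0.118) [ 78. 296.]
top (-0.1508, -0.017, 0.126) [ 75. 292.]
top (-0.1508, -0.017, 0.134) [ 72. 288.]
top (-0.1508, 0.017, 0.118) [ 60. 223.]
top (-0.1508, 0.017, 0.126) [ 57. 218.]
top (-0.1508, 0.017, 0.134) [ 54. 214.]
top (-0.097, -0.012, 0.098) [201. 264.]
top (-0.097, 0.012, 0.098) [188. 213.]
top (-0.084, -0.012, 0.098) [230. 257.]
top (-0.084, 0.012, 0.098) [217. 206.]
side (-0.1508, -0.017, 0.118) [355. 246.]
side (-0.1508, -0.017, 0.126) [356. 227.]
side (-0.1508, -0.017, 0.134) [356. 207.]
side (-0.1508, 0.017, 0.118) [266. 257.]
side (-0.1508, 0.017, 0.126) [266. 238.]
side (-0.1508, 0.017, 0.134) [266. 219.]
side (-0.097, -0.012, 0.098) [303. 226.]
side (-0.097, 0.012, 0.098) [243. 233.]
side (-0.084, -0.012, 0.098) [294. 210.]
side (-0.084, 0.012, 0.098) [235. 218.]
[[-0.952  0.306 -0.   ]
 [ 0.306  0.952 -0.001]
 [ 0.    -0.001 -1.   ]]
```

```bash
python3 - <<'E'
from h import *
def ray(n,uv,z):
    c=C[n]; d=np.linalg.inv(c["mtx"])@[*uv,1]; d=R.from_quat(c["rotation"]).apply(d*[1,-1,-1]); return c["position"]+d*(z-c["position"][2])/d[2]
print("origin",proj("top",[0,0,0]),"start",proj("top",[.168,.524,.23]))
for z in(0,.2,.35): print(z,[ray("top",p,z)[:2].round(2) for p in((95,168),(210,95),(20,120),(40,90),(85,65),(130,140),(0,200))])
for z in(0,.15,.3): print("side",z,[ray("side",p,z)[:2].round(2) for p in((140,410),(190,380),(40,200),(225,210),(80,30))])
E
```

```text
origin [[ 50.65021915 437.2563952 ]] start [[-302.27362918  339.93596299]]
0 [array([ 0.57, -0.02]), array([ 0.77, -0.27]), array([0.68, 0.17]), array([0.76, 0.14]), array([0.83, 0.04]), array([ 0.64, -0.09]), array([0.49, 0.18])]
0.2 [array([ 0.51, -0.09]), array([ 0.67, -0.3 ]), array([0.6 , 0.06]), array([0.66, 0.04]), array([ 0.72, -0.05]), array([ 0.57, -0.15]), array([0.44, 0.08])]
0.35 [array([ 0.46, -0.15]), array([ 0.59, -0.32]), array([ 0.53, -0.02]), array([ 0.59, -0.04]), array([ 0.64, -0.11]), array([ 0.51, -0.2 ]), array([ 0.4 , -0.01])]
side 0 [array([0.63, 0.04]), array([ 0.57, -0.02]), array([ 1.13, -0.64]), array([ 0.61, -0.6 ]), array([ 3.38, -5.92])]
side 0.15 [array([0.57, 0.17]), array([0.52, 0.12]), array([ 0.93, -0.32]), array([ 0.55, -0.3 ]), array([ 2.55, -4.13])]
side 0.3 [array([0.51, 0.29]), array([0.48, 0.27]), array([ 0.73, -0.01]), array([0.5 , 0.01]), array([ 1.72, -2.34])]
```

play_rows([
  [-27, -32, -2, 0, 1],
  [-27, -32, -2, 0, 1],
  [-27, -32, -2, 0, 1],
  [-27, -32, -2, 0, 1],
  [-27, -32, -2, 0, 1],
  [-31, -27, 0, 0, 1],
  [-31, -27, 0, 0, 1],
  [-31, -27, 0, 0, 1],
  [-31, -27, 0, 0, 1],
  [-31, -27, 0, 0, 1],
], force=20)

```text
t: 1.1
ee_pos: [0.3545, 0.1525, 0.2413]
tcp_rot: [0.155, 0.988, 0.0, 0.0]
ft_force: [1.0, 0.9, 0.1]
grip_width: 0.0003
grasp_force: 0.0
```

play_rows([
  [-31, -27, 0, 0, 1],
  [-14, -39, 0, 0, 1],
  [-14, -39, 0, 0, 1],
  [-14, -39, 0, 0, 1],
  [-14, -39, 0, 0, 1],
  [-14, -39, 0, 0, 1],
  [-14, -39, 0, 0, 1],
  [0, 0, 0, 0.13, 1],
  [0, 0, 0, 0.13, 1],
  [0, 0, 0, 0.13, 1],
])

```text
t: 2.1
ee_pos: [0.3835, -0.1299, 0.241]
tcp_rot: [0.346, 0.938, 0.0, -0.0]
ft_force: [0.1, 0.1, 0.3]
grip_width: -0.0003
grasp_force: 0.0
```

play_rows([
  [0, 0, 0, 0.13, 1],
  [0, 0, 0, 0.13, 1],
  [0, 0, 0, 0.13, 1],
  [0, 0, 0, 0.13, 1],
  [0, 0, 0, 0.045, 1],
  [0, 0, 0, 0, 1],
])

```text
t: 2.7
ee_pos: [0.3836, -0.1295, 0.2411]
tcp_rot: [0.592, 0.806, -0.0, -0.0]
ft_force: [-0.4, 0.4, 1.1]
grip_width: -0.0
grasp_force: 0.0
```

```bash
cat >>h.py <<'E'
K=np.array([.4758,-.3885,5.0186])
def tool():  # TCP in clamp frame and tool axes
    s=ctrl.state(); d=s["ee_pos"]-[K[0],K[1],0]; c,n=np.cos(K[2]),np.sin(K[2])
    M=R.from_quat(s["tcp_rot"]).as_matrix()
    f=s["ft_force"]
    return dict(t=s["t"],clamp=np.round([c*d[0]+n*d[1],-n*d[0]+c*d[1],d[2]],4),yawx=np.degrees(np.arctan2(M[1,0],M[0,0])-K[2])%360,F=np.round([c*f[0]+n*f[1],-n*f[0]+c*f[1],f[2]],2),w=s["grip_width"],j=s["joints"].round(2),ee=s["ee_pos"].round(4))
E
python3 - <<'E'
from h import *
print(tool()); cv2.imwrite("pics/top1.png",ctrl.get_image("top")[:,:,::-1])
b=cv2.imwrite("pics/side1.png",cv2.resize(ctrl.get_image("side")[:,:,::-1][80:320,100:360],None,fx=2.4,fy=2.4))
E
```

```text
{'t': 2.7, 'clamp': array([-0.2747, -0.0098,  0.2411]), 'yawx': np.float64(179.90277949128486), 'F': array([-0.51, -0.25,  1.06]), 'w': -1.4849819837145984e-05, 'j': array([-0.44,  0.07,  1.98, -0.  ,  1.09, -0.75]), 'ee': array([ 0.3836, -0.1295,  0.2411])}
```

View pics/side1.png

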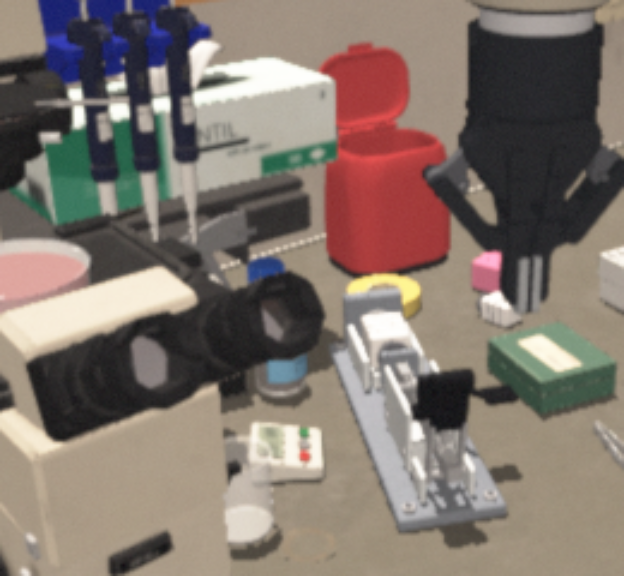

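The side view shows the gripper shut at (530,290), clear of the microscope eyepieces (270,320). The trigger bead is at about (445,385). I'll lower the gripper behind the trigger.

play_rows([
  [-23, 3, 0, 0, 1],
  [-23, 3, 0, 0, 1],
  [-22, 4, 10, 0, 1],
  [0, 0, 30, 0, 1],
  [0, 0, 30, 0, 1],
  [0, 0, 30, 0, 1],
  [0, 0, 23, 0, 1],
  [0, 0, 0, 0, 1],
  [0, 0, 0, 0, 1],
])

```text
t: 3.7
ee_pos: [0.4139, -0.1915, 0.1188]
tcp_rot: [0.591, 0.807, -0.0, -0.0]
ft_force: [0.5, 0.5, 0.6]
grip_width: -0.0001
grasp_force: 0.0
```

```bash
python3 - <<'E'
from h import *
print(tool())
a=cv2.resize(ctrl.get_image("top")[:,:,::-1][170:260,120:250],None,fx=4,fy=4,interpolation=2)
b=cv2.resize(ctrl.get_image("side")[:,:,::-1][190:280,230:330],None,fx=4,fy=4,interpolation=2)
cv2.imwrite("pics/m2.png",np.hstack([cv2.resize(a,(430,360)),cv2.resize(b,(370,360))]))
E
```

```text
{'t': 3.7, 'clamp': array([-0.2065,  0.0003,  0.1188]), 'yawx': np.float64(179.97613641059667), 'F': array([-0.33,  0.64,  0.57]), 'w': -0.00011370821817622566, 'j': array([-0.54,  0.35,  1.99, -0.  ,  0.8 , -0.84]), 'ee': array([ 0.4139, -0.1915,  0.1188])}
```

View pics/m2.png

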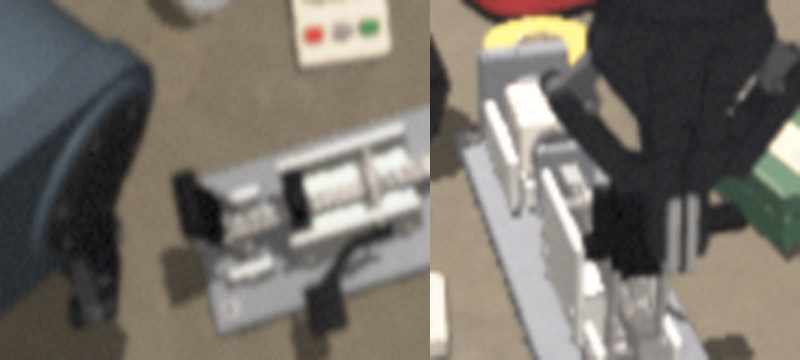

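```bash
python3 - <<'E'
from h import *
e=ctrl.state()["ee_pos"]
print("side tcp",proj("side",e),"top tcp",proj("top",e))
for q in[(-.1508,0,.126),(-.1508,.017,.126),(-.1508,-.017,.126),(-.1508,0,.134),(-.138,0,.066)]: print(q,proj("side",W(K,q)),proj("top",W(K,q)))
E
```

```text
side tcp [[295.38415402 255.00314831]] top tcp [[152.58479588 227.95310452]]
(-0.1508, 0, 0.126) [[287.18534141 236.45445485]] [[179.32706414 220.47554954]]
(-0.1508, 0.017, 0.126) [[278.15385417 237.58495062]] [[177.43078994 212.42613387]]
(-0.1508, -0.017, 0.126) [[296.13356209 235.33438178]] [[181.23812611 228.5877372 ]]
(-0.1508, 0, 0.134) [[287.23746916 232.59859379]] [[178.66817664 219.55147955]]
(-0.138, 0, 0.066) [[285.00091066 260.84465548]] [[189.93569775 225.4259005 ]]
```

play_rows([
  [0, 3, 6, 0, 1],
  [-10, 0, 0, 0, 1],
  [-10, 0, 0, 0, 1],
  [-8, 0, 0, 0, 1],
  [0, 0, 0, 0, 1],
  [0, 0, 0, 0, 1],
])

```text
t: 4.4
ee_pos: [0.4248, -0.2174, 0.1122]
tcp_rot: [0.592, 0.806, -0.0, -0.0]
ft_force: [-0.3, 0.6, -1.0]
grip_width: -0.0001
grasp_force: 0.0
```

```bash
python3 -c "
from h import *
print(tool())"
```

```text
{'t': 4.4, 'clamp': array([-0.1785,  0.0029,  0.1122]), 'yawx': np.float64(179.89351782830843), 'F': array([-0.63, -0.11, -0.99]), 'w': -6.262431392707971e-05, 'j': array([-0.57,  0.39,  1.94,  0.  ,  0.81, -0.88]), 'ee': array([ 0.4248, -0.2174,  0.1122])}
```

play_rows([
  [-3, 0, 0, 0, 1],
  [-3, 0, 0, 0, 1],
  [-3, 0, 0, 0, 1],
  [0, 0, 0, 0, 1],
  [0, 0, 0, 0, 1],
])

```text
t: 4.9
ee_pos: [0.4276, -0.2257, 0.1122]
tcp_rot: [0.592, 0.806, 0.0, -0.0]
ft_force: [-0.8, 2.5, 1.5]
grip_width: 0.0001
grasp_force: 1.3
```

```bash
python3 -c "
from h import *
print(tool())"
```

```text
{'t': 4.9, 'clamp': array([-0.1698,  0.0031,  0.1122]), 'yawx': np.float64(179.928041386767), 'F': array([-2.58,  0.  ,  1.46]), 'w': 6.97426601037189e-05, 'j': array([-0.58,  0.4 ,  1.92,  0.  ,  0.82, -0.89]), 'ee': array([ 0.4276, -0.2257,  0.1122])}
```

play_rows([
  [-4, 0, 0, 0, 1],
  [-4, 0, 0, 0, 1],
  [-4, 0, 0, 0, 1],
  [0, 0, 0, 0, 1],
])

```text
t: 5.3
ee_pos: [0.4314, -0.2377, 0.1123]
tcp_rot: [0.592, 0.806, 0.0, -0.0]
ft_force: [-0.7, 3.8, 2.0]
grip_width: -0.0001
grasp_force: 1.9
```

play_rows([
  [-4, 0, 0, 0, 1],
  [-4, 0, 0, 0, 1],
  [-4, 0, 0, 0, 1],
  [0, 0, 0, 0, 1],
])

```text
t: 5.7
ee_pos: [0.4349, -0.2489, 0.1122]
tcp_rot: [0.592, 0.806, -0.0, -0.0]
ft_force: [-1.2, 3.1, 2.3]
grip_width: -0.0
grasp_force: 1.8
```

play_rows([
  [-3, 0, 0, 0, 1],
  [-3, 0, 0, 0, 1],
  [0, 0, 0, 0, 1],
])

```text
t: 6.0
ee_pos: [0.4365, -0.2543, 0.1121]
tcp_rot: [0.592, 0.806, 0.0, -0.0]
ft_force: [-0.4, 4.5, 2.1]
grip_width: -0.0001
grasp_force: 2.5
```

```bash
python3 -c "
from h import *
print(tool())"
```

```text
{'t': 6.0, 'clamp': array([-0.1398,  0.003 ,  0.1121]), 'yawx': np.float64(179.92062022554651), 'F': array([-4.41,  1.01,  2.09]), 'w': -0.00010812752702152678, 'j': array([-0.62,  0.44,  1.87,  0.  ,  0.84, -0.92]), 'ee': array([ 0.4365, -0.2543,  0.1121])}
```

play_rows([
  [-2, 0, 0, 0, 1],
  [-2, 0, 0, 0, 1],
  [0, 0, 0, 0, 1],
])

```text
t: 6.3
ee_pos: [0.4376, -0.2578, 0.112]
tcp_rot: [0.592, 0.806, 0.0, -0.001]
ft_force: [-0.4, 5.6, 0.9]
grip_width: -0.0
grasp_force: 2.8
```

```bash
python3 - <<'E'
from h import *
print(tool())
a=cv2.resize(ctrl.get_image("top")[:,:,::-1][165:260,165:335],None,fx=4.6,fy=4.6,interpolation=2)
cv2.imwrite("pics/m3.png",a)
E
```

```text
{'t': 6.3, 'clamp': array([-0.1362,  0.003 ,  0.112 ]), 'yawx': np.float64(179.92412951381309), 'F': array([-5.49,  1.37,  0.88]), 'w': -5.46415076117437e-06, 'j': array([-0.62,  0.44,  1.86,  0.  ,  0.84, -0.93]), 'ee': array([ 0.4376, -0.2578,  0.112 ])}
```

View pics/m3.png

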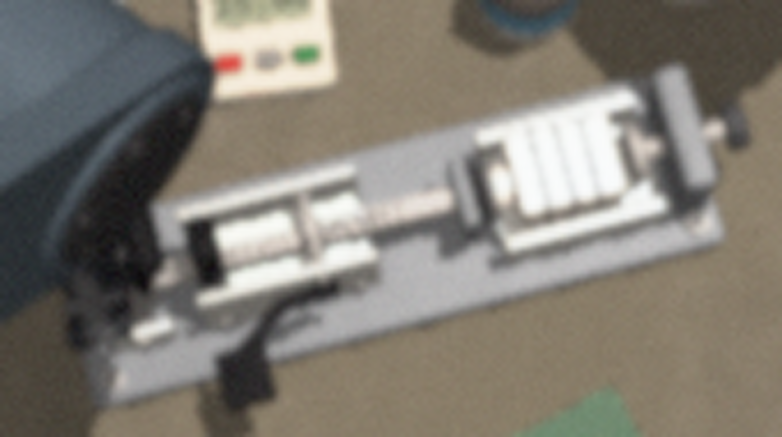

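The view shows the jaw plate moved from about x=450 to x=468, or some 8 mm. Now I'll return and make the next stroke.

play_rows([
  [9, 0, 0, 0, 1],
  [10, 0, 0, 0, 1],
  [10, 0, 0, 0, 1],
  [9, 0, 0, 0, 1],
  [0, 0, 0, 0, 1],
  [0, 0, 0, 0, 1],
  [-4, 0, 0, 0, 1],
  [-4, 0, 0, 0, 1],
  [-4, 0, 0, 0, 1],
  [-4, 0, 0, 0, 1],
])

```text
t: 7.35
ee_pos: [0.4313, -0.2376, 0.1123]
tcp_rot: [0.592, 0.806, 0.0, -0.0]
ft_force: [-1.4, 5.5, 3.5]
grip_width: 0.0
grasp_force: 2.6
```

play_rows([
  [-3, 0, 0, 0, 1],
  [-3, 0, 0, 0, 1],
  [-3, 0, 0, 0, 1],
  [0, 0, 0, 0, 1],
])

```text
t: 7.75
ee_pos: [0.434, -0.2461, 0.1122]
tcp_rot: [0.592, 0.806, 0.0, -0.0]
ft_force: [-0.7, 4.6, 4.1]
grip_width: -0.0001
grasp_force: 2.2
```

play_rows([
  [-3, 0, 0, 0, 1],
  [-3, 0, 0, 0, 1],
  [-3, 0, 0, 0, 1],
  [0, 0, 0, 0, 1],
])

```text
t: 8.15
ee_pos: [0.4366, -0.2544, 0.1121]
tcp_rot: [0.592, 0.806, 0.0, -0.0]
ft_force: [-1.0, 6.0, 3.1]
grip_width: 0.0003
grasp_force: 2.7
```

play_rows([
  [-2, 0, 0, 0, 1],
  [-2, 0, 0, 0, 1],
  [0, 0, 0, 0, 1],
])

```text
t: 8.45
ee_pos: [0.4376, -0.2579, 0.1119]
tcp_rot: [0.592, 0.806, 0.0, -0.001]
ft_force: [-0.3, 6.0, 1.6]
grip_width: -0.0003
grasp_force: 3.1
```

```bash
python3 -c "
from h import *
print(tool())"
```

```text
{'t': 8.45, 'clamp': array([-0.136 ,  0.003 ,  0.1119]), 'yawx': np.float64(179.91993898156596), 'F': array([-5.87,  1.49,  1.61]), 'w': -0.00034877753791650825, 'j': array([-0.62,  0.44,  1.86,  0.  ,  0.84, -0.93]), 'ee': array([ 0.4376, -0.2579,  0.1119])}
```

play_rows([
  [9, 0, 0, 0, 1],
  [10, 0, 0, 0, 1],
  [10, 0, 0, 0, 1],
  [9, 0, 0, 0, 1],
  [0, 0, 0, 0, 1],
  [0, 0, 0, 0, 1],
  [-4, 0, 0, 0, 1],
  [-4, 0, 0, 0, 1],
  [-4, 0, 0, 0, 1],
  [-4, 0, 0, 0, 1],
])

```text
t: 9.45
ee_pos: [0.4313, -0.2376, 0.1123]
tcp_rot: [0.592, 0.806, 0.0, -0.0]
ft_force: [-0.3, 4.8, 3.5]
grip_width: -0.0003
grasp_force: 2.6
```

play_rows([
  [-3, 0, 0, 0, 1],
  [-3, 0, 0, 0, 1],
])

```text
t: 9.65
ee_pos: [0.433, -0.2431, 0.1122]
tcp_rot: [0.592, 0.806, 0.0, -0.0]
ft_force: [-2.1, 6.5, 4.1]
grip_width: 0.0001
grasp_force: 3.1
```

play_rows([
  [-3, 0, 0, 0, 1],
  [-3, 0, 0, 0, 1],
])

```text
t: 9.85
ee_pos: [0.4348, -0.2488, 0.1123]
tcp_rot: [0.592, 0.806, 0.0, -0.0]
ft_force: [-2.4, 5.4, 4.0]
grip_width: 0.0
grasp_force: 3.0
```

play_rows([
  [-3, 0, 0, 0, 1],
  [-3, 0, 0, 0, 1],
])

```text
t: 10.05
ee_pos: [0.4365, -0.2542, 0.1122]
tcp_rot: [0.592, 0.806, 0.0, -0.001]
ft_force: [-1.3, 8.7, 4.5]
grip_width: 0.0
grasp_force: 4.4
```

play_rows([
  [-2, 0, 0, 0, 1],
  [-2, 0, 0, 0, 1],
])

```text
t: 10.25
ee_pos: [0.4375, -0.2577, 0.112]
tcp_rot: [0.592, 0.806, 0.0, -0.001]
ft_force: [-0.8, 10.4, 3.6]
grip_width: -0.0002
grasp_force: 4.9
```

```bash
python3 -c "
from h import *
print(tool())"
```

```text
{'t': 10.25, 'clamp': array([-0.1363,  0.0029,  0.112 ]), 'yawx': np.float64(179.90914899255733), 'F': array([-10.18,   2.43,   3.64]), 'w': -0.00016041136356173031, 'j': array([-0.62,  0.44,  1.86,  0.  ,  0.84, -0.93]), 'ee': array([ 0.4375, -0.2577,  0.112 ])}
```

play_rows([
  [9, 0, 0, 0, 1],
  [10, 0, 0, 0, 1],
  [10, 0, 0, 0, 1],
  [9, 0, 0, 0, 1],
  [0, 0, 0, 0, 1],
  [0, 0, 0, 0, 1],
  [-4, 0, 0, 0, 1],
  [-4, 0, 0, 0, 1],
  [-4, 0, 0, 0, 1],
  [-2, 0, 0, 0, 1],
])

```text
t: 11.25
ee_pos: [0.4308, -0.2357, 0.1123]
tcp_rot: [0.592, 0.806, 0.0, -0.0]
ft_force: [0.4, 5.0, 3.4]
grip_width: 0.0002
grasp_force: 2.5
```

play_rows([
  [-2, 0, 0, 0, 1],
  [-2, 0, 0, 0, 1],
])

```text
t: 11.45
ee_pos: [0.4318, -0.2392, 0.1123]
tcp_rot: [0.592, 0.806, 0.0, -0.0]
ft_force: [-0.8, 5.5, 3.5]
grip_width: 0.0002
grasp_force: 2.8
```

play_rows([
  [-2, 0, 0, 0, 1],
  [-2, 0, 0, 0, 1],
])

```text
t: 11.65
ee_pos: [0.4328, -0.2426, 0.1122]
tcp_rot: [0.592, 0.806, 0.0, -0.001]
ft_force: [-1.8, 9.5, 5.9]
grip_width: 0.0002
grasp_force: 4.7
```

play_rows([
  [-2, 0, 0, 0, 1],
  [-2, 0, 0, 0, 1],
])

```text
t: 11.85
ee_pos: [0.4339, -0.2462, 0.1122]
tcp_rot: [0.592, 0.806, 0.0, -0.001]
ft_force: [-1.7, 9.7, 6.7]
grip_width: -0.0004
grasp_force: 4.8
```

play_rows([
  [-2, 0, 0, 0, 1],
  [-2, 0, 0, 0, 1],
])

```text
t: 12.05
ee_pos: [0.4352, -0.2501, 0.1122]
tcp_rot: [0.592, 0.806, 0.0, -0.001]
ft_force: [-1.7, 7.8, 5.8]
grip_width: 0.0001
grasp_force: 4.4
```

play_rows([
  [-2, 0, 0, 0, 1],
  [0, 0, 0, 0, 1],
])

```text
t: 12.25
ee_pos: [0.4358, -0.2521, 0.1121]
tcp_rot: [0.592, 0.806, 0.0, -0.001]
ft_force: [-1.1, 8.3, 4.8]
grip_width: -0.0001
grasp_force: 4.0
```

play_rows([
  [-2, 0, 0, 0, 1],
  [-2, 0, 0, 0, 1],
])

```text
t: 12.45
ee_pos: [0.4369, -0.2557, 0.1121]
tcp_rot: [0.592, 0.806, 0.0, -0.001]
ft_force: [-1.4, 9.4, 4.1]
grip_width: 0.0005
grasp_force: 4.6
```

play_rows([
  [-2, 0, 0, 0, 1],
  [0, 0, 0, 0, 1],
])

```text
t: 12.65
ee_pos: [0.4375, -0.2576, 0.1119]
tcp_rot: [0.592, 0.806, 0.0, -0.001]
ft_force: [0.4, 9.5, 3.3]
grip_width: 0.0004
grasp_force: 4.5
```

play_rows([
  [9, 0, 0, 0, 1],
  [10, 0, 0, 0, 1],
  [10, 0, 0, 0, 1],
  [9, 0, 0, 0, 1],
  [0, 0, 0, 0, 1],
  [0, 0, 0, 0, 1],
  [-4, 0, 0, 0, 1],
  [-4, 0, 0, 0, 1],
  [-4, 0, 0, 0, 1],
])

```text
t: 13.55
ee_pos: [0.4302, -0.2339, 0.1123]
tcp_rot: [0.592, 0.806, 0.0, -0.0]
ft_force: [-1.3, 4.3, 3.8]
grip_width: 0.0002
grasp_force: 2.5
```

play_rows([
  [-2, 0, 0, 0, 1],
  [-1, 0, 0, 0, 1],
])

```text
t: 13.75
ee_pos: [0.4309, -0.2365, 0.1123]
tcp_rot: [0.592, 0.806, 0.0, -0.0]
ft_force: [-1.0, 5.1, 4.4]
grip_width: -0.0001
grasp_force: 2.6
```

play_rows([
  [-1, 0, 0, 0, 1],
  [-1, 0, 0, 0, 1],
])

```text
t: 13.95
ee_pos: [0.4315, -0.2382, 0.1123]
tcp_rot: [0.592, 0.806, 0.0, -0.0]
ft_force: [-0.8, 4.9, 4.4]
grip_width: -0.0002
grasp_force: 2.6
```

play_rows([
  [-1, 0, 0, 0, 1],
  [-1, 0, 0, 0, 1],
])

```text
t: 14.15
ee_pos: [0.432, -0.24, 0.1123]
tcp_rot: [0.592, 0.806, 0.0, -0.0]
ft_force: [-2.0, 6.5, 3.5]
grip_width: 0.0
grasp_force: 2.9
```

```bash
python3 -c "
from h import *
print(tool())"
```

```text
{'t': 14.15, 'clamp': array([-0.1548,  0.003 ,  0.1123]), 'yawx': np.float64(179.92450154699915), 'F': array([-6.78,  0.06,  3.45]), 'w': 1.0352240406679083e-05, 'j': array([-0.6 ,  0.42,  1.9 ,  0.  ,  0.83, -0.91]), 'ee': array([ 0.432 , -0.24  ,  0.1123])}
```

play_rows([
  [-1, 0, 0, 0, 1],
  [-1, 0, 0, 0, 1],
])

```text
t: 14.35
ee_pos: [0.4326, -0.2418, 0.1123]
tcp_rot: [0.591, 0.806, 0.0, -0.0]
ft_force: [-0.7, 5.7, 4.4]
grip_width: -0.0002
grasp_force: 3.1
```

play_rows([
  [-1, 0, 0, 0, 1],
  [-1, 0, 0, 0, 1],
])

```text
t: 14.55
ee_pos: [0.4331, -0.2434, 0.1123]
tcp_rot: [0.592, 0.806, 0.0, -0.001]
ft_force: [-1.5, 9.3, 6.9]
grip_width: -0.0
grasp_force: 4.6
```

play_rows([
  [-1, 0, 0, 0, 1],
  [-1, 0, 0, 0, 1],
])

```text
t: 14.75
ee_pos: [0.4337, -0.2452, 0.1123]
tcp_rot: [0.592, 0.806, 0.0, -0.001]
ft_force: [-0.9, 8.5, 6.6]
grip_width: 0.0002
grasp_force: 4.8
```

play_rows([
  [-1, 0, 0, 0, 1],
  [0, 0, 0, 0, 1],
])

```text
t: 14.95
ee_pos: [0.434, -0.2462, 0.1123]
tcp_rot: [0.592, 0.806, 0.0, -0.001]
ft_force: [-1.9, 9.5, 6.2]
grip_width: -0.0001
grasp_force: 4.5
```

play_rows([
  [-1, 0, 0, 0, 1],
  [-1, 0, 0, 0, 1],
])

```text
t: 15.15
ee_pos: [0.4344, -0.2478, 0.1123]
tcp_rot: [0.592, 0.806, 0.0, -0.001]
ft_force: [-2.4, 13.2, 9.0]
grip_width: 0.0
grasp_force: 6.1
```

play_rows([
  [-1, 0, 0, 0, 1],
  [-1, 0, 0, 0, 1],
])

```text
t: 15.35
ee_pos: [0.4349, -0.2493, 0.1123]
tcp_rot: [0.592, 0.806, 0.001, -0.002]
ft_force: [-3.6, 14.3, 10.8]
grip_width: -0.0002
grasp_force: 7.6
```

play_rows([
  [-1, 0, 0, 0, 1],
  [-1, 0, 0, 0, 1],
])

```text
t: 15.55
ee_pos: [0.4353, -0.2508, 0.1123]
tcp_rot: [0.592, 0.806, 0.001, -0.002]
ft_force: [-3.2, 17.2, 12.0]
grip_width: -0.0006
grasp_force: 9.1
```

play_rows([
  [-1, 0, 0, 0, 1],
  [-1, 0, 0, 0, 1],
])

```text
t: 15.75
ee_pos: [0.4358, -0.2523, 0.1122]
tcp_rot: [0.592, 0.806, 0.001, -0.002]
ft_force: [-3.9, 21.1, 14.1]
grip_width: -0.0002
grasp_force: 10.6
```

The force reached about 21 N, which is past the target. I batched the last few steps without reading the force between them. The cap has bottomed, so I'm backing off now.

play_rows([
  [6, 0, 0, 0, 1],
  [10, 0, 0, 0, 1],
  [10, 0, 0, 0, 1],
  [10, 0, 0, 0, 1],
  [10, 0, 0, 0, 1],
  [0, 0, 0, 0, 1],
  [0, 0, 0, 0, 1],
])

```text
t: 16.45
ee_pos: [0.4232, -0.2107, 0.1126]
tcp_rot: [0.591, 0.806, -0.0, 0.001]
ft_force: [0.1, 0.1, 0.3]
grip_width: 0.0002
grasp_force: 0.0
```

```bash
python3 - <<'E'
from h import *
print(tool())
a=cv2.resize(ctrl.get_image("top")[:,:,::-1][165:260,165:335],None,fx=4.6,fy=4.6,interpolation=2)
cv2.imwrite("pics/m4.png",a)
E
```

```text
{'t': 16.45, 'clamp': array([-0.1854,  0.0035,  0.1126]), 'yawx': np.float64(179.95754934842134), 'F': array([-0.08,  0.1 ,  0.32]), 'w': 0.0002327715451097838, 'j': array([-0.56,  0.38,  1.95, -0.  ,  0.8 , -0.87]), 'ee': array([ 0.4232, -0.2107,  0.1126])}
```

View pics/m4.png

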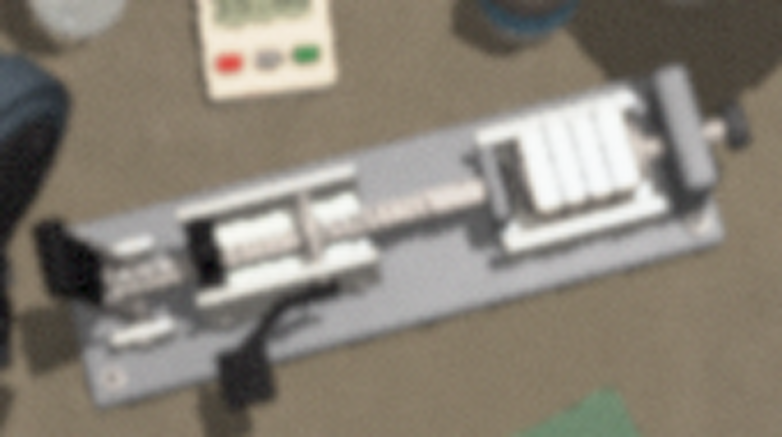

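The trigger is back at rest, with the jaw held against the cap at about (495,185). The tab is unchanged at (247,377). Next I'll lift and go over the tab.

play_rows([
  [0, 0, -40, 0, 1],
  [0, 0, -40, 0, 1],
  [-23, -16, 0, 0, 1],
  [-23, -17, 0, 0, 1],
  [-23, -17, 0, 0, 1],
  [-24, -17, 0, 0, 1],
  [0, 0, 40, 0, 1],
  [0, 0, 40, 0, 1],
  [0, 0, 20, 0, 1],
  [0, 0, 0, 0, 1],
])

```text
t: 17.5
ee_pos: [0.3858, -0.3188, 0.09]
tcp_rot: [0.592, 0.806, 0.0, -0.002]
ft_force: [-0.5, -0.5, -0.6]
grip_width: -0.0001
grasp_force: 0.0
```

```bash
python3 - <<'E'
from h import *
print(tool())
a=cv2.resize(ctrl.get_image("top")[:,:,::-1][170:260,150:270],None,fx=4,fy=4,interpolation=2)
b=cv2.resize(ctrl.get_image("side")[:,:,::-1][200:290,250:330],None,fx=4,fy=4,interpolation=2)
cv2.imwrite("pics/m5.png",np.hstack([a,b]))
E
```

```text
{'t': 17.5, 'clamp': array([-0.0936, -0.0648,  0.09  ]), 'yawx': np.float64(179.8990837556219), 'F': array([ 0.29, -0.63, -0.61]), 'w': -0.00014863400594610515, 'j': array([-0.78,  0.47,  1.89, -0.  ,  0.79, -1.09]), 'ee': array([ 0.3858, -0.3188,  0.09  ])}
```

View pics/m5.png

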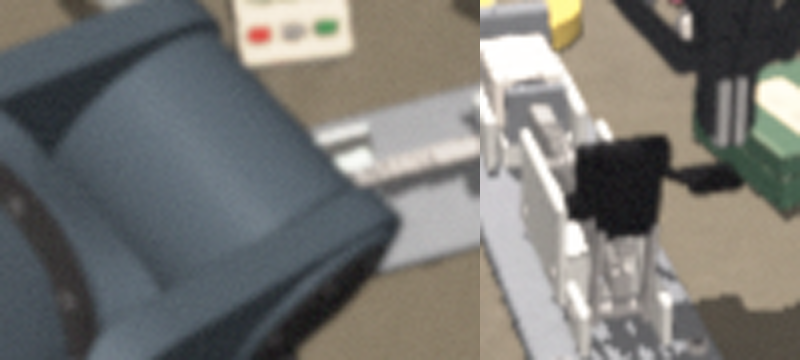

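The side crop shows the fingertips at (733,145) and the tab at (713,178), so the tip is slightly too far out. I'll shift it 4 mm inward and press down.

play_rows([
  [2, 4, 0, 0, 1],
  [0, 0, 8, 0, 1],
  [0, 0, 6, 0, 1],
  [0, 0, 4, 0, 1],
  [0, 0, 3, 0, 1],
  [0, 0, 0, 0, 1],
])

```text
t: 18.2
ee_pos: [0.39, -0.3162, 0.071]
tcp_rot: [0.591, 0.806, 0.0, -0.0]
ft_force: [-1.2, 0.9, 3.1]
grip_width: -0.0002
grasp_force: 1.1
```

play_rows([
  [0, 0, 2, 0, 1],
  [0, 0, 2, 0, 1],
  [0, 0, 0, 0, 1],
])

```text
t: 18.5
ee_pos: [0.3901, -0.3162, 0.0671]
tcp_rot: [0.592, 0.806, 0.0, -0.0]
ft_force: [-0.9, 2.5, 1.4]
grip_width: -0.0003
grasp_force: 1.3
```

play_rows([
  [0, 0, 2, 0, 1],
  [0, 0, 2, 0, 1],
  [0, 0, 1, 0, 1],
  [0, 0, 0, 0, 1],
  [0, 0, 0, 0, 1],
  [0, 0, 0, 0, 1],
  [0, 0, 0, 0, 1],
  [0, 0, 0, 0, 1],
  [0, 0, 0, 0, 1],
  [0, 0, 0, 0, 1],
])

```text
t: 19.5
ee_pos: [0.3901, -0.3163, 0.0623]
tcp_rot: [0.591, 0.806, 0.0, 0.0]
ft_force: [-1.5, 3.4, 2.9]
grip_width: -0.0001
grasp_force: 1.7
```

play_rows([
  [0, 0, -10, 0, 1],
  [0, 0, -30, 0, 1],
  [0, 0, -40, 0, 1],
  [0, 0, -40, 0, 1],
  [30, 0, -20, 0, 1],
  [40, 0, 0, 0, 1],
  [40, 0, 0, 0, 1],
  [40, 0, 0, 0, 1],
  [0, 0, 0, 0, 1],
  [0, 0, 0, 0, 1],
])

```text
t: 20.5
ee_pos: [0.3454, -0.1733, 0.2032]
tcp_rot: [0.591, 0.807, -0.0, 0.001]
ft_force: [0.2, 0.0, -0.1]
grip_width: -0.0002
grasp_force: 0.0
```

```bash
python3 - <<'E'
from h import *
print(tool())
a=cv2.resize(ctrl.get_image("top")[:,:,::-1][165:265,165:335],None,fx=4.6,fy=4.6,interpolation=2)
cv2.imwrite("pics/m6.png",a)
E
```

```text
{'t': 20.5, 'clamp': array([-0.2445, -0.0594,  0.2032]), 'yawx': np.float64(179.99563402578252), 'F': array([ 0.07,  0.22, -0.12]), 'w': -0.0002427372684326507, 'j': array([-0.59,  0.08,  2.07, -0.  ,  0.98, -0.89]), 'ee': array([ 0.3454, -0.1733,  0.2032])}
```

View pics/m6.png

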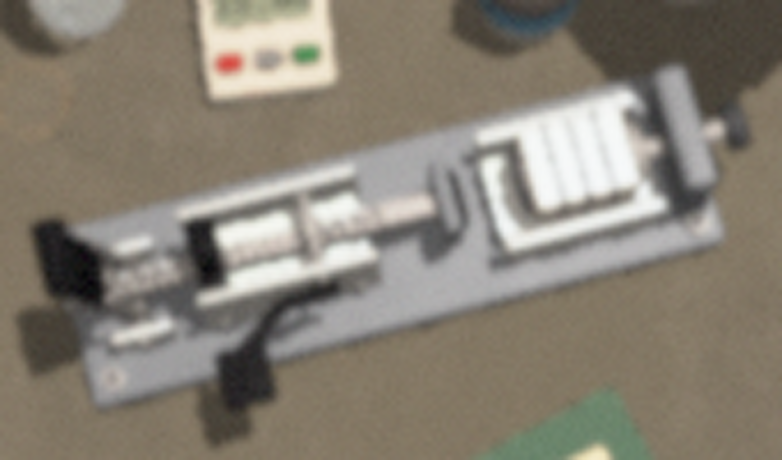

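The jaw is fully back at (450,200), the same as at the start. The cap sits flush against the housing at about (525,180), the cartridge lies in its bed, and the trigger and tab are at rest. I'm handing it in.

```bash
python3 -c "
from cell import ctrl
print(ctrl.job_done())"
```

```text
the job is handed in; nothing more can be done
None
```

The job is handed in: the cap is pressed home over five strokes, the jaw has sprung fully back and the cartridge lies in the clamp, but my last push peaked at about 21 N on the trigger, just past the roughly 20 N overload mark, so the cap may have briefly seen about 40 N.

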